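Set the battery charger by clicks and switch it on

TASK

Set the bench battery charger: turn its clicking dial gently anticlockwise until it rests at the off stop, then clockwise exactly four clicks, never going past the fourth and never straining the springy knob, and let go so that it sits in the click. Then throw the toggle lever fully over, away from the robot's side, to switch it on; leave everything else on the bench as it lies.

Things in the scene. Friction and masses are not known exactly. Their poses are not given: they have to be found in the camera images.
- charger_deck (a point): Centre of the flat top of the charger, a fixed grey steel case 220 (its x) by 300 (its y) by 120 mm high; axes: x away from the robot's side, y to the left, z up. The dial's vertical axis stands at x 0, y +62 mm of this point; the lever's pivot at x -5, y -88 mm, 22 mm above the deck, on a block 70 by 50 by 25 mm.
- knob_grip (a point): On the dial's axis, 38 mm above the deck: the middle height to grip the knob, a grey plastic bar 60 mm long and 18 mm thick, from 18 to 53 mm above the deck, over a round foot 44 mm wide. Axes: x along the bar to the white line on its top, y across the 18 mm, z up. Under it turns the dial's round black skirt, 80 mm wide, its top 8 mm above the deck, with a white pointer; when free, bar and pointer agree.
- dial (a joint): Angle of the skirt (rad), growing clockwise seen from above; 0 = off stop, pointer at the long tick, 2.094 anticlockwise from the deck's x axis. A click every 0.5236 rad (30 degrees), 8 in all; four = 2.094, pointer along the deck's +x. Starts in the 1st or 2nd click. A click takes about 0.12 to 0.19 N m; the skirt lags the knob, then jumps one click within 0.1 to 0.2 s.
- knob (a joint): Twist of the knob against the skirt (rad), positive = knob ahead clockwise; a spring of 0.30 N m/rad joins them, 0 when free. A click comes at a twist of about 0.4 to 0.65, so the hand turns 0.55 to 0.8 rad for the first click of a grasp, 0.52 for each next. Let go, the knob springs back in line with the skirt. At the off stop only the twist grows. Beyond 1.0 rad it is overstrained.
- lever_tip (a point): Centre of the lever's black 26 mm ball, 60 mm from its pivot on a 10 mm steel rod, swinging about the deck's y axis. Off, it leans 0.5 rad to the deck's -x (ball 29 mm to that side of the pivot, 75 mm above the deck); on, as far to +x. It stays where it is left; 1 to 2 N at the ball moves it.
- lever (a joint): Lever angle (rad): 0 off (start), 1.0 fully over (on).
- socket: Bystander: steel socket, 26 mm wide, 35 mm high, standing on the deck near its far edge between dial and lever; origin at its foot.
- screwdriver: Bystander: screwdriver with black handle, 200 mm long, lying in front of the charger; origin under its middle.
- wrench: Bystander: steel wrench, 180 mm, lying beyond the charger; origin under its middle.
- battery: Bystander: black battery 175 by 205 by 170 mm (posts to 188 mm), right of the charger; origin under its centre.
- tub: Bystander: grey plastic tub, 120 mm wide, 100 mm high; origin under its centre.
- spraycan: Bystander: white can 60 mm wide, 190 mm high; origin under its centre.
- hammer: Bystander: wooden-handled hammer, 260 mm, lying at the right; origin under its middle.
- jar: Bystander: amber glass jar, 70 mm wide, 90 mm high; origin under its centre.
- charger: The charger case; origin under its centre, on the table, axes as at the deck point. It is bolted down.

How it is judged:
On the way, in this order (a step that is already met when the one before it is completed fails the run):
1. the dial is turned back to the off stop (value of joint dial below 0.13 rad), for 0.2 s.
2. the dial sits in the fourth click with the knob let go (value of joint dial between 1.9644 and 2.2244 rad and value of joint knob between -0.13 and 0.13 rad and contact force between the fingers and charger below 0.5 N), for 0.3 s.
3. the lever is thrown over (value of joint lever above 0.9 rad), for 0.2 s.
At the end, for the whole second after the job is handed in: The dial sits in the fourth click (2.094 rad, within 0.13), the knob free of twist (within 0.13 rad), the lever over by more than 0.9 of 1.0 rad, nothing touching the charger (all of step 2 and value of joint lever above 0.9 rad).
It fails at once if the dial went past the fourth click (value of joint dial above 2.5 rad).
It fails at once if the knob was overstrained (twisted more than 1.0 rad against the skirt) (value of joint knob above 1 rad or value of joint knob below -1 rad).
It fails at once if a bystander was moved by more than 30 mm (distance of any of socket, screwdriver, wrench, battery, tub, spraycan, hammer, jar from where it was at the start of the episode above 0.03 m).
It also fails if it takes over 72 s, if anything falls off the work surface, if the arm or the gripper's body presses on something with over 40 N, if the wrist force passes 120 N, or if a joint passes its speed limit or range.

ROBOT

A 6-joint arm with a two-finger parallel gripper is mounted at the origin on the work surface. World frame = base frame: x ahead of the robot, y to its left, z up, the work surface at z = 0. Lengths are in m, angles in rad, forces in N, time in s.
With the tool pointing down it reaches from about 0.15 to 0.775 m from the base axis. Payload 6.1 kg.
Tool frame: the origin (TCP) lies at the centre of the arm's flange, where the gripper is bolted on; the fingertips stand 173 mm ahead of it and the grasp point (between the pads) lies 155 mm ahead of it (ctrl.tcp_to_tips is the distance from the TCP to the fingertips, in m); y points along the fingers, x is the direction in which the jaws open and shut, and the axes are right-handed (so a half turn about y gives the same grasp; the last joint's range is limited). The gripper opens to 85 mm and grips with 20 to 120 N. Pads are 22 mm wide; open, the fingers measure 114 mm over their backs; the gripper's body (76 mm by 85 mm) begins 54 mm behind the grasp point. The pads swing forward as they close: fully open they stand 13 mm farther back than shut.
Start: joints at [1.153, 0.126, -0.04, 1.405, 0, 1.571], TCP at [0.213, 0.48, 0.405] pointing down, gripper open.
Joint ranges: [-2.72, 2.72], [-0.95, 1.95], [-1.27, 1.35], [-1.78, 2.02], [-1.46, 1.47], [-3.14, 3.14]. Speed limits (rad/s): [2.39, 2.39, 3.01, 3.14, 3.14, 3.14].

INTERFACE

Orientations are given as a unit quaternion [x, y, z, w].
In Python, from bench import get_state, read_camera, get_calibration, ctrl, nets gives the robot as it stands.
- The arm moves only by the tool apply_moves, never from a script. Its argument "targets" is text: rows parted by semicolons, each of 7 numbers parted by spaces: the shift along the tool's x, y, z in mm, then the turn, a rotation vector about the tool's x, y, z in degrees, then the opening, from 0 (shut) to 1 (fully open). A call has 1 to 10 rows; each row is the pose to reach, as a shift and turn from the pose measured when the call began, along the tool's axes at that moment; what a row does not reach only later rows make up. A row lasts 1/12 s, in which the tool goes at most 41.7 mm and 7.16 degrees, less where a joint would pass 70% of its speed; a pose out of reach is approached as far as the arm can. A call with a gripper value outside its range is refused whole. The fingers move at their own pace and stop on an object; "grip_force" is the grip in N (left out, the last holds). Time passes only in rows, so rows that repeat a pose let the fingers close. It gives the time, the measured TCP pose, the force and the opening at its end, in the units of the state.
- get_state(): the state, without advancing time (a new reading comes with each control period).
- read_camera(name): name is "scene" or "top" or "wrist"; returns the picture (384x512x3 uint8, red, green, blue); there is no depth.
- get_calibration(name): a dict with "fx", "fy", "cx", "cy" (pixels), "extrinsics" (4x4, takes a point from world to camera coordinates). Camera axes: x right, y down, z forward; pixel columns grow to the right and rows downward; lengths in m; the calibration is good to about 2 mm. A picture is of the moment at which its call begins: read the wrist's pose just before it. get_calibration takes no time and is no camera call; for the wrist camera it gives the pose at the moment of the call.
- ctrl.close_job(): hands the job in, once; it reports no verdict.
Trained networks look in the newest picture that a camera, given by its name, has taken for a name from the list of things; names that differ only in an ending like _2 or _b are one class to them, and where a whole thing is asked for, a point or a joint stands for the part that bears it (a point fixed in the world has none). Each returns a list of dicts, best first, with "p" (0 to 1); they miss things now and then, are a little off and sometimes report something else, mostly with a low value. They report only what shows in the picture. A call takes as long as a camera call.
- nets.outline_of(camera, label): "mask" (384x512 bool, what is visible of it) and "bbox" ([left, top, right, bottom] in pixels, round what is visible of it).
- nets.pinpoint(camera, label): "xy" ([column, row] in pixels: a listed point, or the origin of a listed thing).
The state is a dict: "t": time; "joints": joint angles; "joint_velocities": joint speeds; "effort": joint torques, N m; "ee_pos": TCP position; "ee_rot": TCP orientation; "contact_force": force on the tool from outside, world axes, zero at the start; "wrist_torque": the same for the moment, N m; "finger_gap": finger opening in m.
Only numpy, scipy, OpenCV 4.12 (cv2) and the standard library are available. Lean on these libraries where they do the work, as an engineer would, in place of code of your own. Each camera call takes 0.05 s, during which the arm holds its last target.

## Working session

There is one attempt and no reset: what is moved stays moved. The work goes in short steps, Python scripts to look and compute and a tool call to move; the robot and the scene stay as the last step left them, time stands still between calls to the robot, and variables do not carry over. Pictures are saved under pics/ and viewed, and the job is handed in when it is done.

Besides the shell and the picture viewer there is one more tool, called after "Request:" as name(argument=value, ...), one argument or row to a line, values as JSON. apply_moves: Moves the arm, as the interface text tells. Its arguments: {"type":"object","properties":{"targets":{"type":"string"},"grip_force":{"type":"number"}},"required":["targets"]}

```bash
mkdir -p pics; python3 - <<'E'
from bench import *
import cv2
s=get_state();print({k:(v if not hasattr(v,'__len__') else [round(float(x),3) for x in v]) for k,v in s.items()})
for c in ['scene','top','wrist']:
    im=read_camera(c);cv2.imwrite(f'pics/{c}0.png',im[:,:,::-1])
    for l in ['charger_deck','knob_grip','lever_tip','socket']:
        print(c,l,[(r['p'],r['xy']) for r in nets.pinpoint(c,l)][:2])
    k=get_calibration(c);print(k)
E
```

```text
{'t': 0.0, 'joints': [1.153, 0.126, -0.041, 1.405, 0.0, 1.571], 'joint_velocities': [0.0, -0.001, -0.0, -0.002, 0.001, 0.001], 'effort': [0.001, -43.592, 35.293, 0.017, 0.0, 0.0], 'ee_pos': [0.213, 0.48, 0.404], 'ee_rot': [0.593, 0.385, -0.386, -0.593], 'contact_force': [0.424, -0.157, 0.036], 'wrist_torque': [0.003, -0.053, -0.007], 'finger_gap': 0.0855563595668605}
scene charger_deck [(0.78, [257.3, 201.0])]
scene knob_grip [(0.92, [266.3, 217.2])]
scene lever_tip [(0.5, [257.2, 157.8])]
scene socket [(0.69, [219.2, 215.1])]
{'fx': 368.0420235658305, 'fy': 368.0420235658305, 'cx': 247.18046444202645, 'cy': 190.93560627130105, 'extrinsics': array([[-0.87542904,  0.48333627,  0.00316942,  0.48646809],
       [ 0.3813325 ,  0.69467715, -0.60992555, -0.11763609],
       [-0.29700086, -0.53273793, -0.79245239,  1.23607101],
       [ 0.        ,  0.        ,  0.        ,  1.        ]])}
top charger_deck [(0.87, [237.4, 197.2])]
top knob_grip [(0.76, [217.2, 191.8])]
top lever_tip [(0.47, [268.6, 205.6]), (0.24, [360.7, 268.3])]
top socket [(0.59, [249.8, 163.2])]
{'fx': 437.2553754724363
[... 172 characters left out ...]
9,  0.00465297, -0.11313626,  0.55133263],
       [ 0.11297707, -0.02625961, -0.99325053,  1.38245425],
       [ 0.        ,  0.        ,  0.        ,  1.        ]])}
wrist charger_deck []
wrist knob_grip []
wrist lever_tip []
wrist socket []
{'fx': 285.0633115299102, 'fy': 285.0633115299102, 'cx': 253.94885594357487, 'cy': 192.6200399129946, 'extrinsics': array([[ 4.07285814e-01,  9.13300390e-01, -8.14625731e-04,
        -5.25146973e-01],
       [ 8.68829405e-01, -3.87178753e-01,  3.08590472e-01,
        -4.04535804e-02],
       [ 2.81520392e-01, -1.26392292e-01, -9.51194647e-01,
         3.80832861e-01],
       [ 0.00000000e+00,  0.00000000e+00,  0.00000000e+00,
         1.00000000e+00]])}
```

View pics/scene0.png

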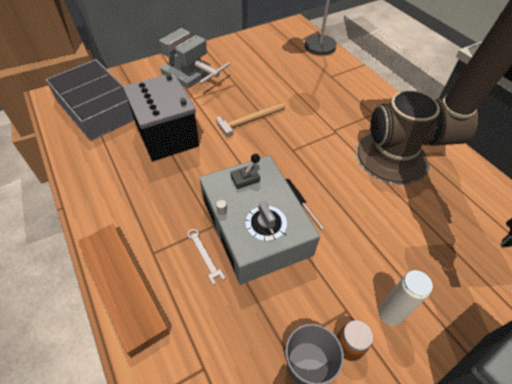

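View pics/top0.png

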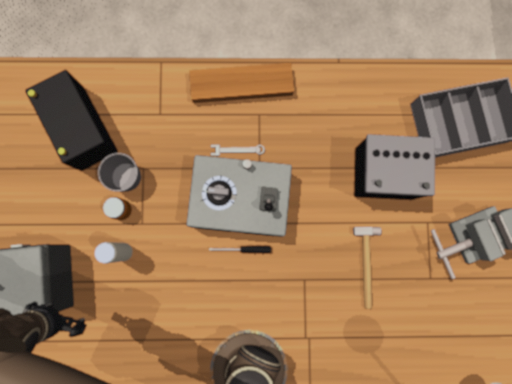

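```bash
cat > h.py <<'E'
from bench import *
import numpy as np, cv2
from scipy.optimize import least_squares
from scipy.spatial.transform import Rotation as R
def proj(cal,P):
    P=np.atleast_2d(P);E=cal['extrinsics'];c=P@E[:3,:3].T+E[:3,3]
    return np.c_[cal['fx']*c[:,0]/c[:,2]+cal['cx'],cal['fy']*c[:,1]/c[:,2]+cal['cy']]
def tri(cals,uvs):
    return least_squares(lambda X:np.concatenate([proj(c,X)[0]-u for c,u in zip(cals,uvs)]),[0.5,0,0.1])
def onplane(cal,uv,z):
    E=cal['extrinsics'];Rm=E[:3,:3];o=-Rm.T@E[:3,3]
    d=Rm.T@np.array([(uv[0]-cal['cx'])/cal['fx'],(uv[1]-cal['cy'])/cal['fy'],1])
    return o+d*(z-o[2])/d[2]
E
python3 - <<'E'
from h import *
S=get_calibration('scene');T=get_calibration('top')
for n,a,b in [('deck',[257.3,201],[237.4,197.2]),('knob',[266.3,217.2],[217.2,191.8]),('lever',[257.2,157.8],[268.6,205.6])]:
    r=tri([S,T],[a,b]);print(n,r.x,r.cost)
print(onplane(T,[237.4,197.2],.12),onplane(T,[217.2,191.8],.158),onplane(T,[268.6,205.6],.195))
im=cv2.imread('pics/top0.png')[130:260,170:320];cv2.imwrite('pics/top0c.png',cv2.resize(im,None,fx=5,fy=4.6,interpolation=2))
im=cv2.imread('pics/scene0.png')[120:270,180:330];cv2.imwrite('pics/scene0c.png',cv2.resize(im,None,fx=4,fy=4,interpolation=2))
E
```

```text
deck [0.53683128 0.02812835 0.13062166] 3.0924531190254925
knob [0.54936746 0.08936788 0.14533985] 0.7527784101543322
lever [ 0.49819103 -0.05667146  0.19686968] 1.1382556876701138
[0.53351159 0.03182811 0.12      ] [0.54565348 0.09024583 0.158     ] [ 0.50088992 -0.05868304  0.195     ]
```

View pics/top0c.png

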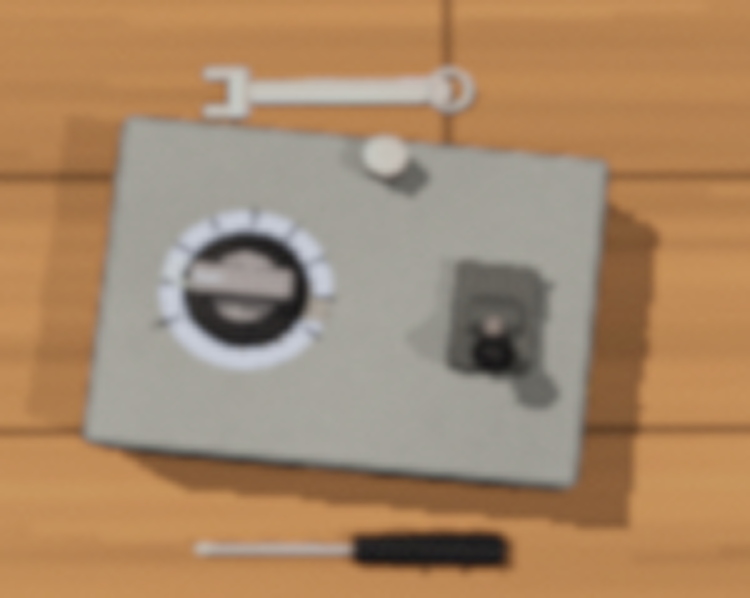

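View pics/scene0c.png

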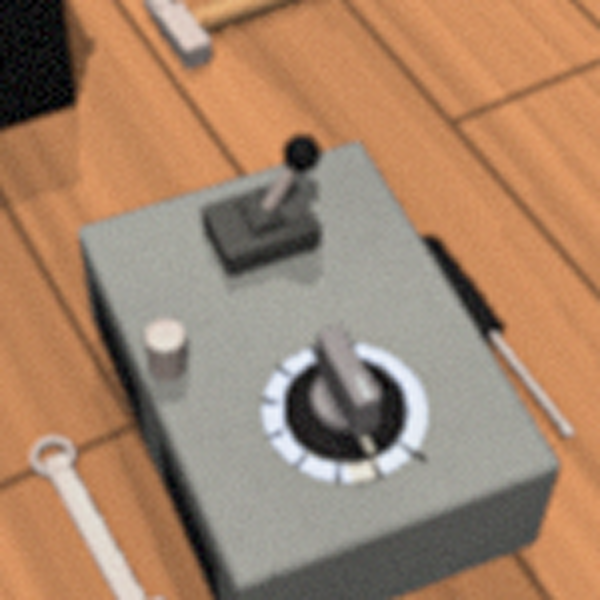

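The top view shows the charger slightly yawed, with the pointer left of the dial at about the 1st click. The long tick is at crop (160,323), the lever leans toward the robot, and the socket is at crop (385,155). Next I'll measure the yaw and plan a viewing pose.

```bash
cat >> h.py <<'E'
def down_pose(bar_or_jaw):  # jaw direction angle (rad, world) -> Rotation tool: z down, x=jaw dir
    a=bar_or_jaw;x=np.array([np.cos(a),np.sin(a),0]);z=np.array([0,0,-1.]);y=np.cross(z,x)
    return R.from_matrix(np.c_[x,y,z])
def rel(p,Rt,s=None):
    s=s or get_state();R0=R.from_quat(s['ee_rot'])
    return (R0.inv().apply(np.array(p)-s['ee_pos'])*1000).round(1),np.degrees((R0.inv()*Rt).as_rotvec()).round(2)
E
python3 - <<'E'
from h import *
T=get_calibration('top')
c=np.array([[127,118],[607,160],[577,487],[87,438]])/[5,4.6]+[170,130]
P=np.array([onplane(T,q,.12) for q in c]);print(P.round(4),P.mean(0))
for i,j in [(1,0),(2,1),(2,3),(3,0)]:
    d=P[j]-P[i];print(np.linalg.norm(d),np.degrees(np.arctan2(d[1],d[0])))
s=get_state();M=R.from_quat(s['ee_rot']).as_matrix();print(M.round(3))
W=get_calibration('wrist');E=W['extrinsics'];o=-E[:3,:3].T@E[:3,3]
print('cam in tool',M.T@(o-s['ee_pos']),'axes',(E[:3,:3]@M).round(3))
E
```

```text
[[ 0.6616  0.1596  0.12  ]
 [ 0.6325 -0.1335  0.12  ]
 [ 0.416  -0.1119  0.12  ]
 [ 0.4499  0.1816  0.12  ]] [0.53999141 0.02392482 0.12      ]
0.29449751167314475 84.32884984137527
0.21756369366205916 -5.684343510664306
0.295482109738863 83.42244276532823
0.21289175651814304 -5.939669140675991
[[ 0.406  0.    -0.914]
 [ 0.914  0.     0.406]
 [ 0.    -1.    -0.   ]]
cam in tool [0.00059555 0.03041137 0.07816255] axes [[ 1.     0.001 -0.002]
 [-0.001 -0.309 -0.951]
 [-0.001  0.951 -0.309]]
```

```bash
sed -i 's/z=np.array(\[0,0,-1.\]);y=np.cross(z,x)/y=np.array([0,0,-1.]);z=np.cross(x,y)/' h.py; python3 - <<'E'
from h import *
s=get_state()
for a in (-6,174,46): print(rel([.5465,.087,.45],down_pose(np.radians(a))))
E
```

```text
(array([-223.7,  -45.3, -464.2]), array([ 0.  , 72.06,  0.  ]))
(array([-223.7,  -45.3, -464.2]), array([   0.  , -107.94,   -0.  ]))
(array([-223.7,  -45.3, -464.2]), array([ 0.  , 20.06,  0.  ]))
```

Request:
apply_moves(
  targets="0 -45 0 0 0 0 1;-224 -45 -464 0 20 0 1;-224 -45 -464 0 20 0 1;-224 -45 -464 0 20 0 1;-224 -45 -464 0 20 0 1;-224 -45 -464 0 20 0 1;-224 -45 -464 0 20 0 1;-224 -45 -464 0 20 0 1;-224 -45 -464 0 20 0 1;-224 -45 -464 0 20 0 1",
)

```text
t: 1.58
ee_pos: [0.4563, 0.1919, 0.4491]
ee_rot: [-0.651, -0.277, 0.276, 0.651]
contact_force: [0.7, 0.3, 0.3]
finger_gap: 0.0856
```

```bash
python3 - <<'E'
from h import *
s=get_state();print(s['joints'],s['ee_pos'],s['t'])
M=R.from_quat(s['ee_rot']).as_matrix();print(np.degrees(np.arctan2(M[1,0],M[0,0])))
for a in (-6,174): print(rel([.5465,.087,.45],down_pose(np.radians(a))))
E
```

```text
[ 3.98052811e-01  7.30120001e-02 -1.32222026e-03  1.49562957e+00
  1.60275519e-04  1.16485174e+00] [0.45632165 0.19190441 0.44914174] 1.5833
46.06566590770167
(array([ -13. ,   -0.8, -137.7]), array([-1.000e-02,  5.207e+01,  5.000e-02]))
(array([ -13. ,   -0.8, -137.7]), array([ 6.0000e-02, -1.2793e+02,  1.0000e-02]))
```

Request:
apply_moves(
  targets="-13 -1 -138 0 -7 0 1;-13 -1 -138 0 -14 0 1;-13 -1 -138 0 -21 0 1;-13 -1 -138 0 -28 0 1;-13 -1 -138 0 -35 0 1;-13 -1 -138 0 -42 0 1;-13 -1 -138 0 -49 0 1;-13 -1 -138 0 -56 0 1;-13 -1 -138 0 -63 0 1;-13 -1 -138 0 -70 0 1",
)

```text
t: 2.42
ee_pos: [0.5468, 0.0866, 0.4501]
ee_rot: [0.373, 0.601, -0.6, -0.373]
contact_force: [0.6, -0.2, -0.9]
finger_gap: 0.0858
```

```bash
python3 - <<'E'
from h import *
s=get_state();print(s['joints'],s['ee_pos'],s['t'])
for a in (174,): print(rel([.5465,.087,.42],down_pose(np.radians(a))))
E
```

```text
[ 1.57088299e-01  1.86171028e-01  1.30951767e-01  1.51490293e+00
  3.32823435e-04 -3.01498177e-01] [0.54675682 0.08664377 0.45008969] 2.4167
(array([ 0.4, 30.1,  0.1]), array([ 4.000e-02, -5.772e+01, -2.000e-02]))
```

Request:
apply_moves(
  targets="0 30 0 0 -7 0 1;0 30 0 0 -14 0 1;0 30 0 0 -21 0 1;0 30 0 0 -28 0 1;0 30 0 0 -35 0 1;0 30 0 0 -42 0 1;0 30 0 0 -49 0 1;0 30 0 0 -56 0 1;0 30 0 0 -57.7 0 1;0 30 0 0 -57.7 0 1",
)

```text
t: 3.25
ee_pos: [0.5468, 0.0867, 0.4201]
ee_rot: [0.037, 0.706, -0.706, -0.037]
contact_force: [-0.1, 0.5, -0.0]
finger_gap: 0.0851
```

```bash
python3 - <<'E'
from h import *
s=get_state();print(s['joints'],s['ee_pos'],s['t'])
W=get_calibration('wrist');im=read_camera('wrist');cv2.imwrite('pics/w1.png',im[:,:,::-1])
T=get_calibration('top')
for l in ['charger_deck','knob_grip','lever_tip','socket']:
    print(l,[(r['p'],r['xy']) for r in nets.pinpoint('wrist',l)][:2])
print(proj(W,[[.5465,.0857,.158],[.5465,.0857,.128]]))
np.save('w1.npy',W['extrinsics'])
E
```

```text
[ 1.57149096e-01  1.81183913e-01  5.91809726e-02  1.44812864e+00
  3.20890903e-04 -1.30920493e+00] [0.5467788  0.08667986 0.42008012] 3.25
charger_deck [(0.58, [253.8, 120.9])]
knob_grip [(0.76, [247.9, 198.2])]
lever_tip []
socket [(0.94, [149.1, 107.9])]
[[255.68631961 195.7063183 ]
 [255.52358925 185.73423434]]
```

View pics/w1.png

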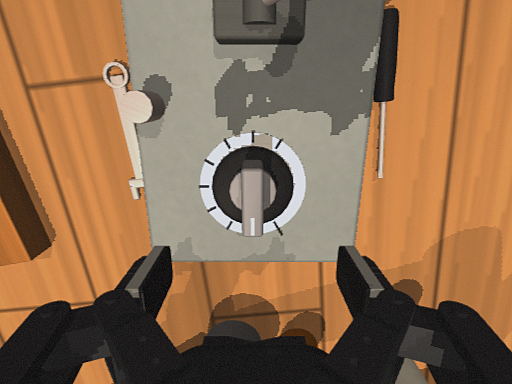

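The wrist view shows the bar straight down, with the white line at (252,228). The long tick is at (280,229), so the dial is in the 1st click. I'll fit the ring and skirt for an exact axis.

```bash
cat >> h.py <<'E'
def fitcirc(P):
    r=least_squares(lambda q:np.hypot(P[:,0]-q[0],P[:,1]-q[1])-q[2],[*P.mean(0)[:2],.045],loss='soft_l1',f_scale=.001)
    return r.x,np.std(r.fun)
E
python3 - <<'E'
from h import *
W=get_calibration('wrist');W['extrinsics']=np.load('w1.npy')
im=cv2.imread('pics/w1.png').astype(int)
c0=np.array([252,185]);out=[];sk=[]
lum=im.sum(2)/3; br=im[:,:,0]  # blue
for a in np.radians(np.arange(0,360,4)):
    d=np.array([np.cos(a),np.sin(a)])
    rs=np.arange(30,70,.25);v=np.array([cv2.getRectSubPix(im.astype(np.float32)[:,:,0],(1,1),tuple((c0+d*r).astype(float)))[0,0] for r in rs])
    w=np.where(v>200)[0]
    if len(w)>8:
        out.append(onplane(W,c0+d*rs[w[-1]],.12));sk.append(onplane(W,c0+d*rs[w[0]],.12))
for P,z in((np.array(out),0),(np.array(sk),0)): print(len(P),fitcirc(P))
# deck edges: x and y extents
P=[onplane(W,q,.12) for q in ([174,262],[336,262],[152,262],[366,262])];print(P)
cs=W;print([onplane(W,q,.173) for q in ([252,160],[252,235])])
big=cv2.resize(im[110:270,160:350].astype(np.uint8),None,fx=3.6,fy=3.6,interpolation=2);cv2.imwrite('pics/w1c.png',big)
E
```

```text
78 (array([0.54975697, 0.08811219, 0.05167278]), np.float64(0.0021964653323758277))
78 (array([0.54975736, 0.08832691, 0.04121448]), np.float64(0.001763368237915877))
[array([0.64315915, 0.16414141, 0.12      ]), array([0.4693174, 0.1825982, 0.12     ]), array([0.66677785, 0.16163381, 0.12      ]), array([0.4371395 , 0.18601453, 0.12      ])]
[array([0.54585773, 0.05153549, 0.173     ]), array([0.55274897, 0.11494583, 0.173     ])]
```

View pics/w1c.png

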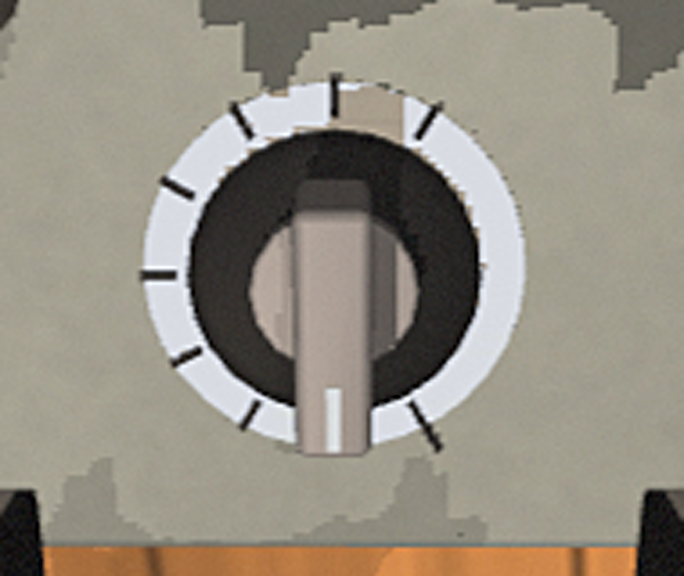

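```bash
python3 - <<'E'
from h import *
print(rel([.550,.088,.317],down_pose(np.radians(174))))
E
```

```text
(array([ -3. , 103.1,  -1.6]), array([ 0.03, -0.06, -0.03]))
```

Request:
apply_moves(
  targets="-3 30 -1.6 0 0 0 0.6;-3 60 -1.6 0 0 0 0.6;-3 80 -1.6 0 0 0 0.6;-3 95 -1.6 0 0 0 0.6;-3 103 -1.6 0 0 0 0.6;-3 103 -1.6 0 0 0 0.6;-3 103 -1.6 0 0 0 0.6",
)

```text
t: 4.08
ee_pos: [0.5501, 0.088, 0.3175]
ee_rot: [0.038, 0.706, -0.706, -0.037]
contact_force: [0.3, -0.2, 0.3]
finger_gap: 0.0508
```

```bash
python3 - <<'E'
from h import *
s=get_state();print(s['ee_pos'],s['finger_gap'],s['contact_force'],s['wrist_torque'])
im=read_camera('wrist');cv2.imwrite('pics/w2.png',im[:,:,::-1])
print(rel([.550,.088,.317],down_pose(np.radians(174))))
E
```

```text
[0.55006213 0.08797981 0.31748062] 0.05079032341688186 [ 0.26550589 -0.22931508  0.2618219 ] [-0.02317363  0.00849193 -0.00389579]
(array([0.3, 1.2, 0.1]), array([ 0.05, -0.07, -0.11]))
```

View pics/w2.png

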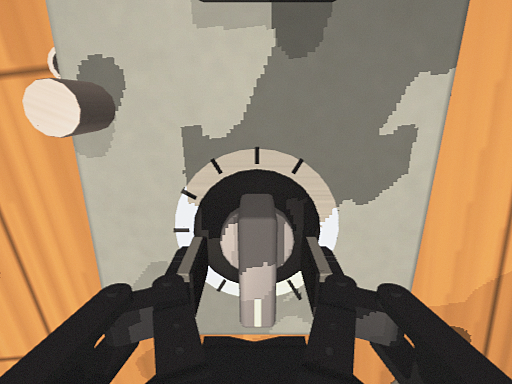

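The bar is centred between the pads (bar at column 257, pads at 200 and 310), so I'll close.

Request:
apply_moves(
  targets="0 1 0 0 0 0 0.4;0 1 0 0 0 0 0.25;0 1 0 0 0 0 0.1;0 1 0 0 0 0 0.1;0 1 0 0 0 0 0.1;0 1 0 0 0 0 0.1",
  grip_force=35,
)

```text
t: 4.63
ee_pos: [0.5491, 0.0882, 0.3185]
ee_rot: [0.037, 0.707, -0.705, -0.037]
contact_force: [-8.1, 0.6, 7.2]
finger_gap: 0.0175
```

```bash
python3 - <<'E'
from h import *
s=get_state();print(s['ee_pos'],s['finger_gap'],s['contact_force'],s['wrist_torque'])
E
```

```text
[0.54908585 0.08821351 0.31846821] 0.017495098055342745 [-8.05896549  0.62087171  7.23634023] [1.39351745e-01 1.63520613e+00 1.26354442e-03]
```

Request:
apply_moves(
  targets="0.5 -1.5 0 0 0 0 0.1;0.5 -1.5 0 0 0 0 0.1;0.5 -1.5 0 0 0 0 0.1",
)

```text
t: 4.88
ee_pos: [0.5486, 0.0883, 0.3189]
ee_rot: [0.037, 0.707, -0.706, -0.038]
contact_force: [2.1, 0.1, -10.7]
finger_gap: 0.0173
```

```bash
python3 - <<'E'
from h import *
s=get_state();print(s['ee_pos'],s['finger_gap'],s['contact_force'],s['wrist_torque'])
E
```

```text
[0.54864567 0.08831522 0.31893989] 0.017306776907280243 [  2.12293771   0.09199966 -10.68349718] [ 0.13957632 -0.52976076  0.05308082]
```

Request:
apply_moves(
  targets="0 0.3 0 0 -3 0 0.1;0 0.3 0 0 -6 0 0.1;0 0.3 0 0 -9 0 0.1;0 0.3 0 0 -12 0 0.1;0 0.3 0 0 -15 0 0.1;0 0.3 0 0 -18 0 0.1;0 0.3 0 0 -20 0 0.1;0 0.3 0 0 -22 0 0.1",
)

```text
t: 5.55
ee_pos: [0.5485, 0.0883, 0.3188]
ee_rot: [-0.099, 0.701, -0.7, 0.098]
contact_force: [-1.4, 0.3, -3.2]
finger_gap: 0.0173
```

```bash
cat > st.py <<'E'
from h import *
s=get_state();M=R.from_quat(s['ee_rot']).as_matrix();a=np.degrees(np.arctan2(M[1,0],M[0,0]))
print(s['t'],s['ee_pos'].round(4) if hasattr(s['ee_pos'],'round') else s['ee_pos'],'gap',round(s['finger_gap'],4),'F',np.round(s['contact_force'],1),'T',np.round(s['wrist_torque'],3),'jaw',round(a,2),'bar deck (ccw from x)',round((a-90+6)%360,2),'j6',round(s['joints'][5],2))
E
python3 st.py
```

```text
5.55 [0.5485 0.0883 0.3188] gap 0.0173 F [-1.4  0.3 -3.2] T [-0.007  0.19  -0.086] jaw -163.97 bar deck (ccw from x) 112.03 j6 -1.69
```

Request:
apply_moves(
  targets="0 0 0 0 -2.5 0 0.1;0 0 0 0 -5 0 0.1;0 0 0 0 -7.5 0 0.1;0 0 0 0 -10 0 0.1;0 0 0 0 -12 0 0.1;0 0 0 0 -12 0 0.1;0 0 0 0 -12 0 0.1",
)

```text
t: 6.13
ee_pos: [0.5484, 0.0882, 0.3188]
ee_rot: [-0.171, 0.687, -0.686, 0.17]
contact_force: [-0.7, -0.2, -4.4]
finger_gap: 0.0174
```

```bash
python3 st.py
```

```text
6.1333 [0.5484 0.0882 0.3188] gap 0.0174 F [-0.7 -0.2 -4.4] T [-0.041  0.055 -0.165] jaw -152.04 bar deck (ccw from x) 123.96 j6 -1.9
```

Request:
apply_moves(
  targets="0 0 0 0 -2 0 0.1;0 0 0 0 -4 0 0.1;0 0 0 0 -6 0 0.1;0 0 0 0 -6 0 0.1;0 0 0 0 -6 0 0.1",
)

```text
t: 6.55
ee_pos: [0.5484, 0.0881, 0.3189]
ee_rot: [-0.206, 0.677, -0.676, 0.205]
contact_force: [-0.4, -0.9, -3.8]
finger_gap: 0.0174
```

```bash
python3 st.py
```

```text
6.55 [0.5484 0.0881 0.3189] gap 0.0174 F [-0.4 -0.9 -3.8] T [-0.069  0.061 -0.136] jaw -146.13 bar deck (ccw from x) 129.87 j6 -2.0
```

```bash
python3 - <<'E'
from h import *
for c,b in (('wrist',(150,350,140,380)),('scene',(160,270,200,330)),('top',(150,230,180,280))):
    im=read_camera(c)[:,:,::-1];im=im[b[0]:b[1],b[2]:b[3]];f=min(780/im.shape[1],580/im.shape[0])
    cv2.imwrite(f'pics/{c}3.png',cv2.resize(im,None,fx=f,fy=f,interpolation=2))
E
python3 st.py
```

```text
6.7 [0.5484 0.0882 0.3189] gap 0.0172 F [-1.3  0.2 -4.3] T [-0.063  0.1   -0.045] jaw -146.09 bar deck (ccw from x) 129.91 j6 -2.0
```

View pics/wrist3.png

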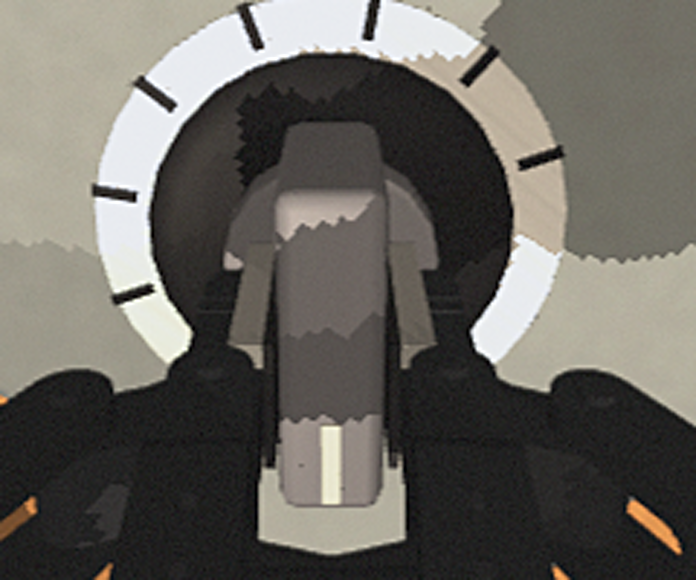

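View pics/scene3.png

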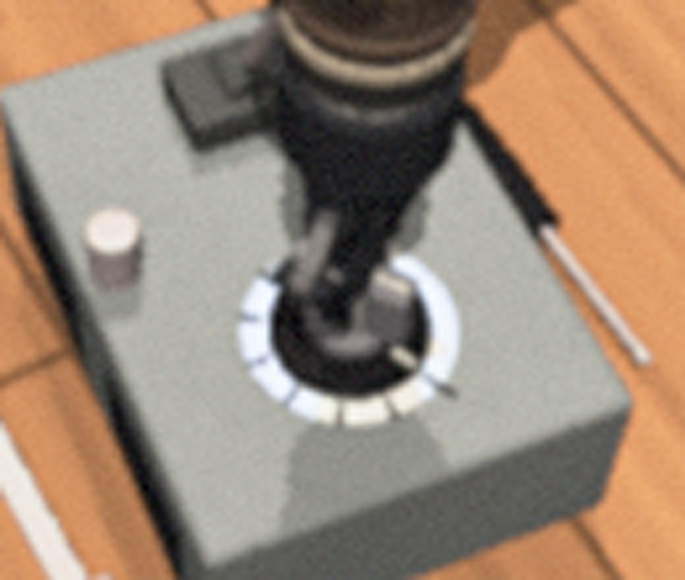

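The scene view shows the pointer on the long tick (400,355 to 440,385), and the wrist torque has dropped. The dial is at the off stop, so I'll relax the twist and dwell there.

Request:
apply_moves(
  targets="0 0 0 0 2.5 0 0.1;0 0 0 0 5 0 0.1;0 0 0 0 7.5 0 0.1;0 0 0 0 10 0 0.1;0 0 0 0 10 0 0.1;0 0 0 0 10 0 0.1;0 0 0 0 10 0 0.1",
)

```text
t: 7.28
ee_pos: [0.5484, 0.0882, 0.3188]
ee_rot: [-0.147, 0.692, -0.691, 0.146]
contact_force: [-0.4, 0.6, -5.4]
finger_gap: 0.0172
```

```bash
python3 st.py
```

```text
7.2833 [0.5484 0.0882 0.3188] gap 0.0172 F [-0.4  0.6 -5.4] T [ 0.087 -0.144  0.006] jaw -156.03 bar deck (ccw from x) 119.97 j6 -1.83
```

Request:
apply_moves(
  targets="0 0.3 0 0 3 0 0.1;0 0.3 0 0 6 0 0.1;0 0.3 0 0 9 0 0.1;0 0.3 0 0 12 0 0.1;0 0.3 0 0 15 0 0.1;0 0.3 0 0 18 0 0.1;0 0.3 0 0 21 0 0.1;0 0.3 0 0 24 0 0.1;0 0.3 0 0 26 0 0.1;0 0.3 0 0 28 0 0.1",
)

```text
t: 8.12
ee_pos: [0.5486, 0.0883, 0.3189]
ee_rot: [0.025, 0.707, -0.706, -0.025]
contact_force: [1.7, -0.0, -4.3]
finger_gap: 0.0177
```

```bash
python3 st.py
```

```text
8.1167 [0.5486 0.0883 0.3189] gap 0.0177 F [ 1.7 -0.  -4.3] T [ 0.062 -0.232  0.1  ] jaw 175.92 bar deck (ccw from x) 91.92 j6 -1.34
```

Request:
apply_moves(
  targets="0 0 0 0 2 0 0.1;0 0 0 0 4 0 0.1;0 0 0 0 6 0 0.1;0 0 0 0 8 0 0.1;0 0 0 0 10 0 0.1;0 0 0 0 10 0 0.1;0 0 0 0 10 0 0.1;0 0 0 0 10 0 0.1",
)

```text
t: 8.78
ee_pos: [0.5487, 0.0883, 0.3189]
ee_rot: [0.086, 0.702, -0.701, -0.086]
contact_force: [1.4, -0.3, -5.2]
finger_gap: 0.0173
```

```bash
python3 st.py
```

```text
8.7833 [0.5487 0.0883 0.3189] gap 0.0173 F [ 1.4 -0.3 -5.2] T [ 0.08  -0.299  0.155] jaw 166.0 bar deck (ccw from x) 82.0 j6 -1.17
```

```bash
cat > look.py <<'E'
from h import *
import sys
n=sys.argv[1]
b=(160,270,200,330);im=read_camera('scene')[:,:,::-1][b[0]:b[1],b[2]:b[3]]
a=cv2.resize(im,(390,330),interpolation=2)
b=(150,350,130,390);im=read_camera('wrist')[:,:,::-1][b[0]:b[1],b[2]:b[3]]
c=cv2.resize(im,(400,330),interpolation=2)
cv2.imwrite(f'pics/{n}.png',np.hstack([a,c]))
E
python3 look.py l1; python3 st.py
```

```text
8.8833 [0.5487 0.0883 0.3189] gap 0.0172 F [ 2.2 -0.5 -5.5] T [ 0.089 -0.289  0.15 ] jaw 165.97 bar deck (ccw from x) 81.97 j6 -1.17
```

View pics/l1.png

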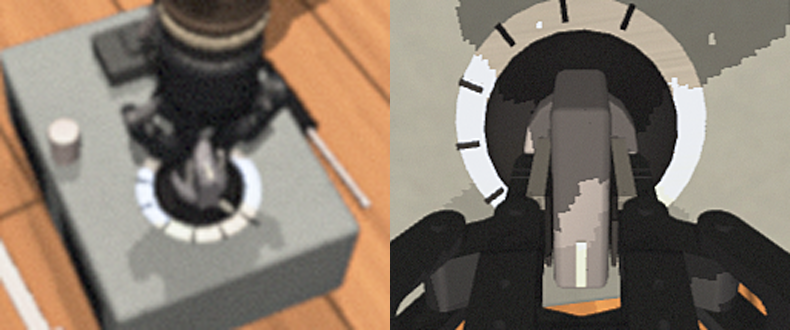

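Request:
apply_moves(
  targets="0 0 0 0 1.5 0 0.1;0 0 0 0 3 0 0.1;0 0 0 0 3 0 0.1;0 0 0 0 3 0 0.1;0 0 0 0 3 0 0.1",
)

```text
t: 9.3
ee_pos: [0.5488, 0.0883, 0.3189]
ee_rot: [0.104, 0.7, -0.699, -0.105]
contact_force: [0.7, 0.8, -5.5]
finger_gap: 0.0172
```

```bash
python3 st.py
```

```text
9.3 [0.5488 0.0883 0.3189] gap 0.0172 F [ 0.7  0.8 -5.5] T [ 0.039 -0.351  0.029] jaw 163.01 bar deck (ccw from x) 79.01 j6 -1.12
```

Request:
apply_moves(
  targets="0 0 0 0 3 0 0.1;0 0 0 0 6 0 0.1;0 0 0 0 9 0 0.1;0 0 0 0 12 0 0.1;0 0 0 0 15 0 0.1;0 0 0 0 18 0 0.1;0 0 0 0 20 0 0.1;0 0 0 0 22 0 0.1;0 0 0 0 22 0 0.1",
)

```text
t: 10.05
ee_pos: [0.5489, 0.0883, 0.3189]
ee_rot: [0.236, 0.667, -0.666, -0.236]
contact_force: [2.6, -0.2, -6.0]
finger_gap: 0.0171
```

```bash
python3 st.py
```

```text
10.05 [0.5489 0.0883 0.3189] gap 0.0171 F [ 2.6 -0.2 -6. ] T [-0.048 -0.554  0.168] jaw 141.0 bar deck (ccw from x) 57.0 j6 -0.73
```

Request:
apply_moves(
  targets="0 0 0 0 2 0 0.1;0 0 0 0 4 0 0.1;0 0 0 0 6 0 0.1;0 0 0 0 8 0 0.1;0 0 0 0 8 0 0.1;0 0 0 0 8 0 0.1",
)

```text
t: 10.55
ee_pos: [0.549, 0.0882, 0.3189]
ee_rot: [0.281, 0.649, -0.648, -0.282]
contact_force: [3.0, -0.9, -6.7]
finger_gap: 0.0174
```

```bash
python3 st.py;python3 look.py l2; python3 st.py
```

```text
10.55 [0.549  0.0882 0.3189] gap 0.0174 F [ 3.  -0.9 -6.7] T [-0.012 -0.545  0.061] jaw 133.09 bar deck (ccw from x) 49.09 j6 -0.59
10.65 [0.549  0.0882 0.3189] gap 0.0175 F [ 2.7 -0.5 -6.2] T [-0.078 -0.492 -0.004] jaw 133.06 bar deck (ccw from x) 49.06 j6 -0.59
```

View pics/l2.png

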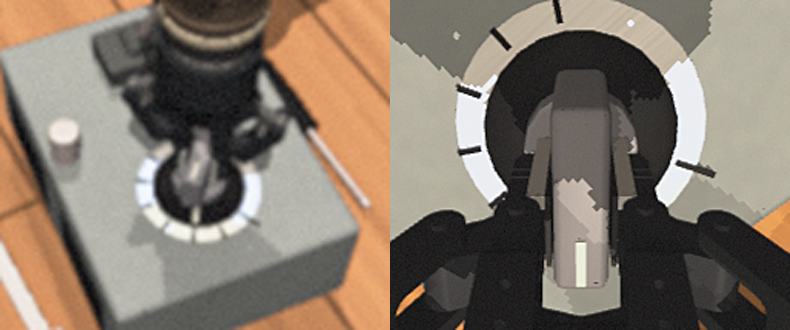

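The second click is in: the pointer is at the 2nd short tick (194,237) and the torque is near 0.

Request:
apply_moves(
  targets="0 0.3 0 0 3 0 0.1;0 0.3 0 0 6 0 0.1;0 0.3 0 0 9 0 0.1;0 0.3 0 0 12 0 0.1;0 0.3 0 0 15 0 0.1;0 0.3 0 0 18 0 0.1;0 0.3 0 0 20 0 0.1;0 0.3 0 0 22 0 0.1;0 0.3 0 0 22 0 0.1",
)

```text
t: 11.4
ee_pos: [0.5491, 0.0881, 0.3189]
ee_rot: [0.4, 0.583, -0.582, -0.4]
contact_force: [2.9, -1.4, -4.3]
finger_gap: 0.0171
```

```bash
python3 st.py
```

```text
11.4 [0.5491 0.0881 0.3189] gap 0.0171 F [ 2.9 -1.4 -4.3] T [-0.291 -0.491  0.17 ] jaw 111.06 bar deck (ccw from x) 27.06 j6 -0.21
```

Request:
apply_moves(
  targets="0 0 0 0 2 0 0.1;0 0 0 0 4 0 0.1;0 0 0 0 6 0 0.1;0 0 0 0 8 0 0.1;0 0 0 0 8 0 0.1;0 0 0 0 8 0 0.1",
)

```text
t: 11.9
ee_pos: [0.5492, 0.088, 0.3189]
ee_rot: [0.439, 0.554, -0.554, -0.439]
contact_force: [2.3, -1.7, -5.1]
finger_gap: 0.0171
```

```bash
python3 st.py;python3 look.py l3; python3 st.py
```

```text
11.9 [0.5492 0.088  0.3189] gap 0.0171 F [ 2.3 -1.7 -5.1] T [-0.238 -0.533  0.054] jaw 103.17 bar deck (ccw from x) 19.17 j6 -0.07
12.0 [0.5491 0.088  0.3189] gap 0.0175 F [ 1.5 -1.4 -5.2] T [-0.241 -0.534  0.033] jaw 103.13 bar deck (ccw from x) 19.13 j6 -0.07
```

View pics/l3.png

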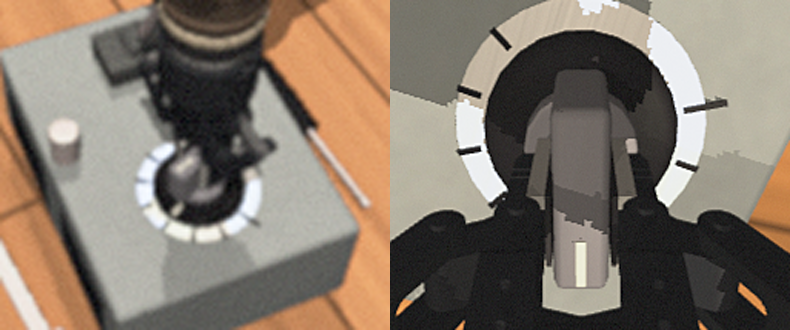

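Third click is in (pointer at (178,210), toward the 3rd tick). I'll go slowly for the fourth.

Request:
apply_moves(
  targets="0 0 0 0 3 0 0.1;0 0 0 0 6 0 0.1;0 0 0 0 9 0 0.1;0 0 0 0 12 0 0.1;0 0 0 0 15 0 0.1;0 0 0 0 18 0 0.1;0 0 0 0 20 0 0.1;0 0 0 0 22 0 0.1;0 0 0 0 22 0 0.1",
)

```text
t: 12.75
ee_pos: [0.5492, 0.0878, 0.3189]
ee_rot: [0.537, 0.46, -0.459, -0.537]
contact_force: [3.0, -2.0, -5.1]
finger_gap: 0.0175
```

```bash
python3 st.py
```

```text
12.75 [0.5492 0.0878 0.3189] gap 0.0175 F [ 3.  -2.  -5.1] T [-0.489 -0.592  0.15 ] jaw 81.13 bar deck (ccw from x) 357.13 j6 0.31
```

Request:
apply_moves(
  targets="0 0 0 0 2 0 0.1;0 0 0 0 4 0 0.1;0 0 0 0 6 0 0.1;0 0 0 0 7 0 0.1;0 0 0 0 8 0 0.1;0 0 0 0 8 0 0.1",
)

```text
t: 13.25
ee_pos: [0.5492, 0.0878, 0.3189]
ee_rot: [0.568, 0.422, -0.421, -0.568]
contact_force: [2.2, -2.1, -5.5]
finger_gap: 0.0172
```

```bash
python3 st.py;python3 look.py l4; python3 st.py
```

```text
13.25 [0.5492 0.0878 0.3189] gap 0.0172 F [ 2.2 -2.1 -5.5] T [-0.444 -0.51   0.113] jaw 73.14 bar deck (ccw from x) 349.14 j6 0.45
13.35 [0.5492 0.0878 0.3189] gap 0.0171 F [ 3.  -3.7 -5.3] T [-0.437 -0.518  0.058] jaw 73.17 bar deck (ccw from x) 349.17 j6 0.45
```

View pics/l4.png

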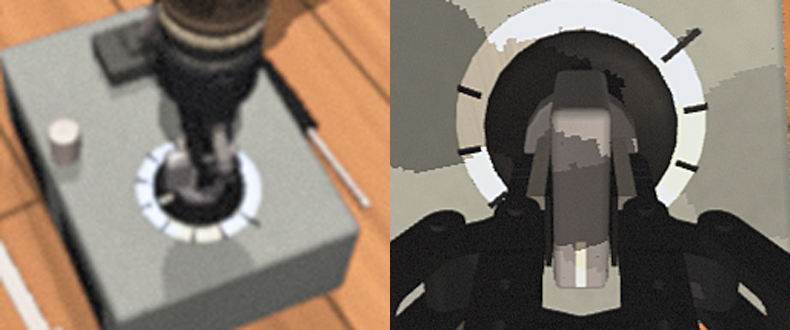

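Fourth click is in (pointer at (165,200), aimed at the 4th tick (146,208)). I'll bring the hand back in line, then open.

Request:
apply_moves(
  targets="0 0 0 0 -2.5 0 0.1;0 0 0 0 -5 0 0.1;0 0 0 0 -7.5 0 0.1;0 0 0 0 -10.5 0 0.1;0 0 0 0 -10.5 0 0.1;0 0 0 0 -10.5 0 0.1",
)

```text
t: 13.85
ee_pos: [0.5492, 0.0878, 0.3189]
ee_rot: [0.527, 0.472, -0.471, -0.527]
contact_force: [2.8, -1.2, -5.9]
finger_gap: 0.0175
```

```bash
python3 st.py
```

```text
13.85 [0.5492 0.0878 0.3189] gap 0.0175 F [ 2.8 -1.2 -5.9] T [-0.187 -0.557  0.017] jaw 83.6 bar deck (ccw from x) 359.6 j6 0.27
```

Request:
apply_moves(
  targets="0 0 0 0 0 0 0.3;0 0 0 0 0 0 0.6;0 0 0 0 0 0 0.6;0 0 0 0 0 0 0.6;0 0 0 0 0 0 0.6;0 -10 0 0 0 0 0.6;0 -25 0 0 0 0 0.6;0 -50 0 0 0 0 0.6;0 -80 0 0 0 0 0.6;0 -110 0 0 0 0 0.6",
)

```text
t: 14.68
ee_pos: [0.5486, 0.0877, 0.4306]
ee_rot: [0.527, 0.471, -0.471, -0.527]
contact_force: [0.6, 0.3, -0.2]
finger_gap: 0.0509
```

```bash
python3 st.py;python3 look.py l5; python3 - <<'E'
from h import *
W=get_calibration('wrist');im=read_camera('wrist');cv2.imwrite('pics/w6.png',im[:,:,::-1])
np.save('w6.npy',W['extrinsics'])
for l in ['knob_grip','lever_tip','charger_deck']:print(l,[(r['p'],r['xy']) for r in nets.pinpoint('wrist',l)][:2])
E
```

```text
14.6833 [0.5486 0.0877 0.4306] gap 0.0509 F [ 0.6  0.3 -0.2] T [ 0.043 -0.094 -0.013] jaw 83.6 bar deck (ccw from x) 359.6 j6 0.27
knob_grip [(0.67, [251.7, 186.2])]
lever_tip [(0.77, [53.4, 161.5])]
charger_deck [(0.61, [192.7, 176.8])]
```

View pics/l5.png

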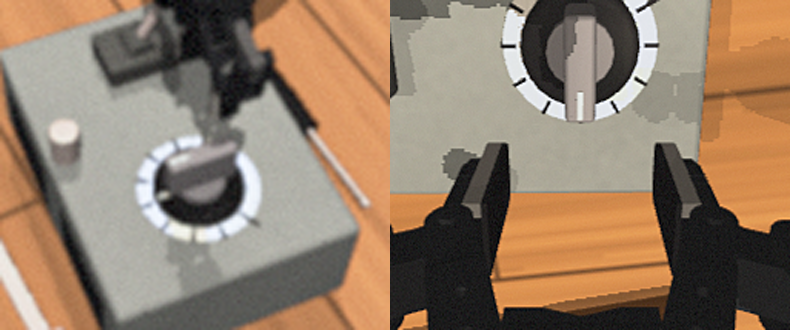

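View pics/w6.png

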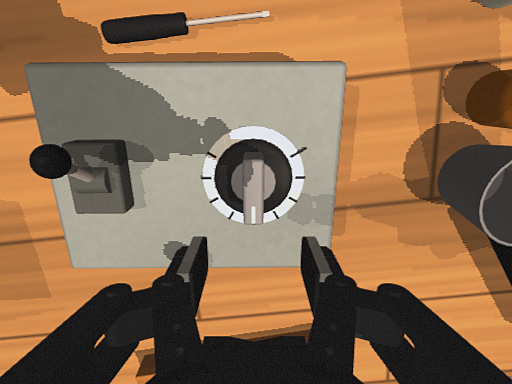

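The dial sits in the 4th click with the knob in line. Next is the lever.

```bash
python3 - <<'E'
from h import *
W=get_calibration('wrist');W['extrinsics']=np.load('w6.npy')
print('ball',onplane(W,[50,161],.195))
print(onplane(W,[69,265],.12),onplane(W,[339,266],.12),onplane(W,[344,63],.12),onplane(W,[27,64],.12))
for z in (.43,.355):print(rel([.4537,-.0529,z],down_pose(np.radians(84))))
E
```

```text
ball [ 0.49972667 -0.0585611   0.195     ]
[ 0.62938828 -0.1337864   0.12      ] [0.66610529 0.17378691 0.12      ] [0.45207581 0.18237629 0.12      ] [ 0.4202827  -0.10477307  0.12      ]
(array([-150.4,   -1.9,   78.9]), array([-0.01, -0.4 ,  0.  ]))
(array([-150.4,   73.1,   78.9]), array([-0.01, -0.4 ,  0.  ]))
```

Request:
apply_moves(
  targets="-40 -2 30 0 -0.4 0 0.3;-80 -2 60 0 -0.4 0 0;-115 -2 79 0 -0.4 0 0;-150 -2 79 0 -0.4 0 0;-150 -2 79 0 -0.4 0 0;-150 30 79 0 -0.4 0 0;-150 55 79 0 -0.4 0 0;-150 73 79 0 -0.4 0 0;-150 73 79 0 -0.4 0 0;-150 73 79 0 -0.4 0 0",
)

```text
t: 15.82
ee_pos: [0.4532, -0.0523, 0.3538]
ee_rot: [-0.524, -0.472, 0.474, 0.527]
contact_force: [-0.4, 0.2, -0.2]
finger_gap: -0.0001
```

```bash
python3 st.py;python3 - <<'E'
from h import *
im=read_camera('wrist')[:,:,::-1];a=cv2.resize(im,(400,300))
im=read_camera('scene')[:,:,::-1][120:270,170:370];b=cv2.resize(im,(400,300),interpolation=2)
cv2.imwrite('pics/l6.png',np.hstack([a,b]))
d=R.from_euler('z',-6,degrees=True).apply([1,0,0])
print(rel(np.array([.5283,-.0607,.355])+.005*d,down_pose(np.radians(84))))
E
```

```text
15.8167 [ 0.4532 -0.0523  0.3538] gap -0.0001 F [-0.4  0.2 -0.2] T [ 0.026 -0.007  0.032] jaw 84.0 bar deck (ccw from x) 0.0 j6 -0.01
(array([ -0.6,   0.9, -79.8]), array([0.02, 0.02, 0.01]))
```

View pics/l6.png

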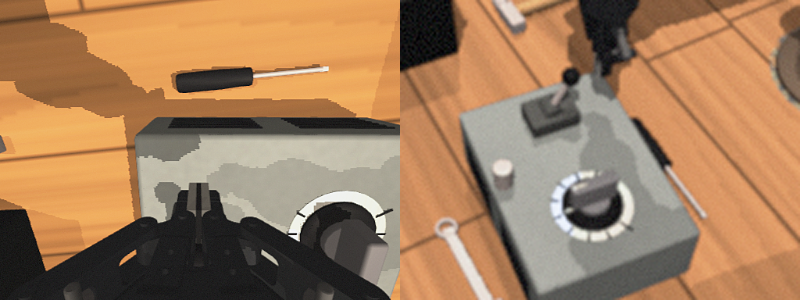

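The scene view shows the shut fingers on the robot side of the ball (570,75), at ball height. I'll push along the deck's +x.

Request:
apply_moves(
  targets="-0.6 1 -12 0 0 0 0;-0.6 1 -22 0 0 0 0;-0.6 1 -30 0 0 0 0;-0.6 1 -38 0 0 0 0;-0.6 1 -46 0 0 0 0;-0.6 1 -54 0 0 0 0;-0.6 1 -62 0 0 0 0;-0.6 1 -69 0 0 0 0;-0.6 1 -74 0 0 0 0;-0.6 1 -74 0 0 0 0",
)

```text
t: 16.75
ee_pos: [0.5286, -0.0607, 0.3545]
ee_rot: [0.525, 0.473, -0.473, -0.525]
contact_force: [-0.1, -0.3, 0.1]
finger_gap: 0.0002
```

```bash
python3 st.py;python3 - <<'E'
from h import *
im=read_camera('scene')[:,:,::-1][120:270,170:370];b=cv2.resize(im,(800,600),interpolation=2)
cv2.imwrite('pics/l7.png',b)
E
```

```text
16.75 [ 0.5286 -0.0607  0.3545] gap 0.0002 F [-0.1 -0.3  0.1] T [-0.015 -0.    -0.028] jaw 84.02 bar deck (ccw from x) 0.02 j6 -0.01
```

View pics/l7.png

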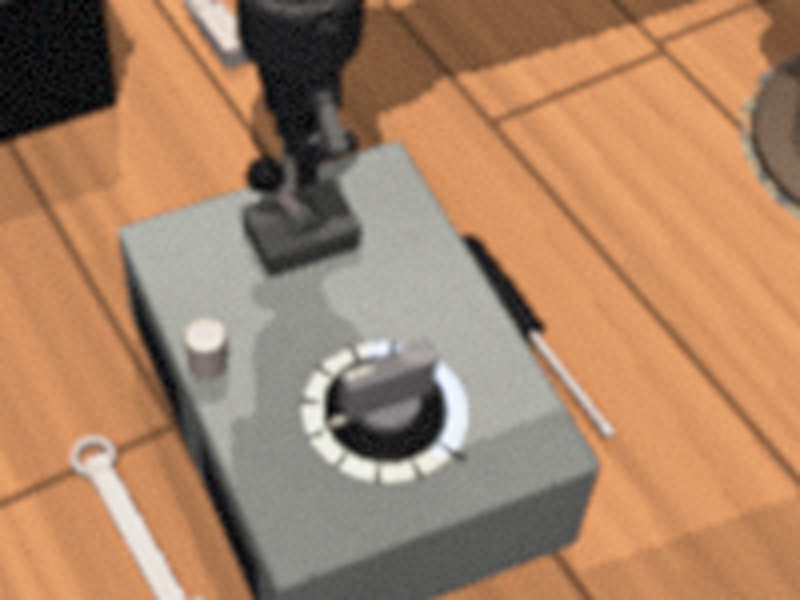

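Request:
apply_moves(
  targets="0 0 -2 0 0 0 0;0 0 -4 0 0 0 0;0 0 -6 0 0 0 0;0 0 -6 0 0 0 0",
)

```text
t: 17.13
ee_pos: [0.5332, -0.0612, 0.3545]
ee_rot: [-0.525, -0.473, 0.474, 0.526]
contact_force: [-5.0, 0.3, 2.4]
finger_gap: 0.0
```

```bash
python3 st.py
```

```text
17.1333 [ 0.5332 -0.0612  0.3545] gap 0.0 F [-5.   0.3  2.4] T [0.07  1.084 0.043] jaw 84.02 bar deck (ccw from x) 0.02 j6 -0.01
```

Request:
apply_moves(
  targets="0 0 -2.5 0 0 0 0;0 0 -2.5 0 0 0 0",
)

```text
t: 17.3
ee_pos: [0.5341, -0.0613, 0.3543]
ee_rot: [-0.524, -0.472, 0.475, 0.527]
contact_force: [-9.2, 1.7, 3.2]
finger_gap: -0.0002
```

```bash
python3 st.py
```

```text
17.3 [ 0.5341 -0.0613  0.3543] gap -0.0002 F [-9.2  1.7  3.2] T [ 0.206  1.81  -0.027] jaw 84.02 bar deck (ccw from x) 0.02 j6 -0.01
```

Request:
apply_moves(
  targets="0 0 12 0 0 0 0;0 0 30 0 0 0 0;0 -20 60 0 0 0 0;0 -50 90 0 0 0 0;0 -90 120 0 0 0 0;0 -120 150 0 0 0 0;0 -120 190 0 0 0 0;0 -120 190 0 0 0 0",
)

```text
t: 17.97
ee_pos: [0.3415, -0.0411, 0.4795]
ee_rot: [-0.525, -0.473, 0.474, 0.526]
contact_force: [1.8, -0.6, -0.1]
finger_gap: -0.0001
```

```bash
python3 st.py;python3 - <<'E'
from h import *
S=get_calibration('scene');T=get_calibration('top')
for c,b in (('scene',(120,270,180,330)),('top',(130,260,170,320))):
    im=read_camera(c)
    r=[(c,l,[(r['p'],r['xy']) for r in nets.pinpoint(c,l)][:2]) for l in ('lever_tip','knob_grip')];print(r)
    im=im[:,:,::-1][b[0]:b[1],b[2]:b[3]]
    cv2.imwrite(f'pics/f_{c}.png',cv2.resize(im,None,fx=4,fy=4,interpolation=2))
d=R.from_euler('z',-6,degrees=True);piv=np.array([.5283,-.0607,.142])
for a in (.5,.4,.3):
    P=piv+d.apply([.06*np.sin(a),0,.06*np.cos(a)]);print(a+.5,proj(S,P),proj(T,P))
E
```

```text
17.9667 [ 0.3415 -0.0411  0.4795] gap -0.0001 F [ 1.8 -0.6 -0.1] T [-0.016 -0.051  0.081] jaw 84.02 bar deck (ccw from x) 0.02 j6 -0.02
[('scene', 'lever_tip', [(0.55, [235.4, 165.0])]), ('scene', 'knob_grip', [])]
[('top', 'lever_tip', [(0.52, [270.3, 184.5]), (0.48, [249.2, 161.8])]), ('top', 'knob_grip', [(0.6, [221.0, 194.6])])]
1.0 [[235.08212318 164.50463822]] [[270.14575481 186.13404072]]
0.9 [[237.00357088 163.2246216 ]] [[270.01572103 187.87590299]]
0.8 [[239.01513493 162.06041097]] [[269.86741637 189.73159063]]
```

View pics/f_scene.png

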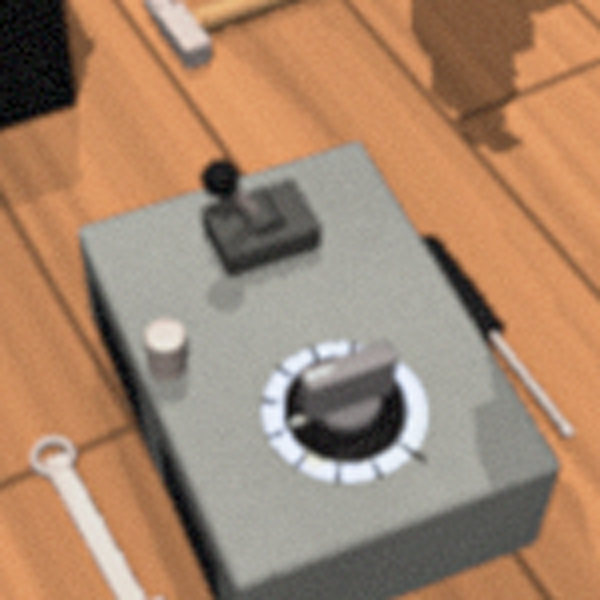

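View pics/f_top.png

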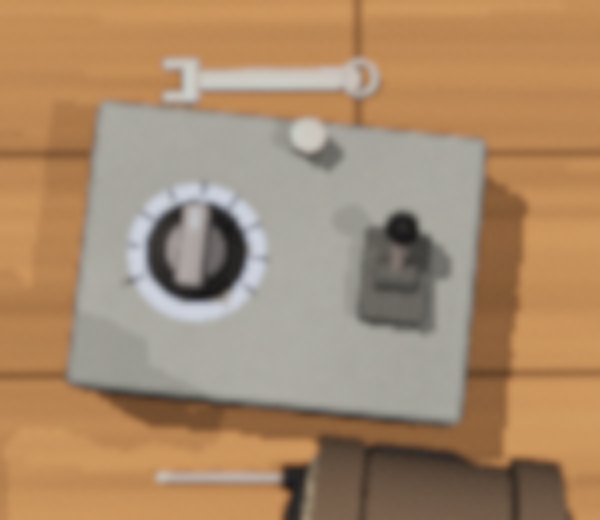

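The ball is at scene pixel (235.4,165.0), against (235.1,164.5) predicted for lever 1.0. The bar and pointer both point at the 4th tick, the bystanders look unmoved, and the arm is clear, so I'm handing in.

```bash
python3 -c "
from bench import *
print(ctrl.close_job())"
```

```text
the job is handed in; nothing more can be done
None
```

I set the dial and threw the lever, then handed the job in at about 18 s on the robot's clock; the hand-in gives no verdict.

- **Dial:** I turned it back from the 1st click to the off stop and paused there. Then I turned it clockwise four clicks. After the 2nd, 3rd and 4th clicks I checked the pointer in the scene picture and the wrist torque; the 1st I judged by torque alone. I brought the hand back in line before opening, so the knob was not let go under load.
- **Lever:** I pushed it from the robot's side until the force rose to about 9 N at the stop, then backed away.

**Last checks:**
- The knob and pointer both point at the fourth tick.
- The lever ball was within 0.6 pixel of the fully-over position in the scene view and about 1.6 pixels in the top view.
- The arm was clear of the charger.
- The socket, wrench and hammer head looked unmoved in the last pictures, as did what showed of the screwdriver. I didn't recheck the other bystanders, but the arm stayed well clear of them.

**Missed or doubtful:**
- The first clockwise click came late, after about 0.7 rad of hand turn. That is within the stated range and below the 1.0 rad strain limit.
- The network did not find the knob in the final scene picture, so there I judged it by eye.

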